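# Tip the tool case lid, catch it on a finger and lower it shut

### The job

Close the blue tool case without gripping, pinching or forcing anything: with a fingertip, tip its leaning open lid forward over the balance point, catch it on a finger as soon as it starts to fall, and lower it slowly on that finger by its orange tab until the lid is fully shut, never letting it drop or slam. Then move clear. Do not move the tools in the case or the glue tin, thread spool and wax block standing round it.

Things in the scene. Friction and masses are not known exactly. Their poses are not given: they have to be found in the camera images.
- case: Blue tool case, fixed to the table: outside 130 (its x) x 200 (its y) x 106 mm high, walls 5 mm, open on top. Origin: centre of its underside, on the table; its -x side is the front, toward the robot; +x points to the hinge, z up. A black foam bed inside has its top 66 mm above the origin.
- lid (a joint): Lid hinge, along the case's y. 0 = fully shut (level), grows as it opens, 1.571 = upright, 1.8 = its stop, where it starts, leaning away from the robot; it stays there untouched. Below about 1.5 the lid (0.14 to 0.26 kg) falls shut, slowed by a light damper (0.10 N m s/rad): slow near upright, 1 to 2 rad/s at the end if left alone. No spring, no latch.
- hinge_mid (a point): Fixed point: middle of the hinge line, at case x = +68, y = 0, z = +107 mm; level with the lid's inner face when shut.
- tab_edge (a point): Middle of the free edge of the lid's orange tab, on its inner (lower when shut) face, 165 mm from the hinge line. Lid: a blue plate 8 mm thick, 200 mm wide, out to 135 mm; the tab (same thickness, 70 mm wide) goes on to 165 mm. Shut, it stands 32 mm out from the front wall; a finger under it can go on down. Two fingers 40 mm apart can straddle it unpinched.
- punch_in_case: Loose grey steel hole punch, 12x100x12 mm, lying on the foam along the case's y. To be left alone. Origin: centre of its underside.
- awl_in_case: Loose awl with brown wooden handle, 26x130x26 mm, lying on the foam along the case's y. To be left alone. Origin: centre of its underside.
- glue_tin: Loose round glue tin with black cap, 68 mm across, 108 mm high, standing on the table to the right of the case. Bystander. Origin: centre of its underside.
- thread_spool: Loose upright spool of red thread, 42 mm across, 60 mm high, to the left of the case. Bystander. Origin: centre of its underside.
- wax_block: Loose yellow wax block, 33x51x20 mm, on the table to the left of the case's front. Bystander. Origin: centre of its underside.

How it is judged (in metres and radians):
On the way, in this order (a step that is already met when the one before it is completed fails the run):
1. the tipped lid is caught: it rests on the fingers between 0.6 and 1.3 rad, sinking slower than 0.5 rad/s, for 0.2 s (value of joint lid between 0.6 and 1.3 rad and velocity of joint lid above -0.5 rad/s and contact force between the fingers and lid above 0.1 N), for 0.2 s.
2. the lid is still carried on the fingers, sinking slower than 0.6 rad/s, between 0.35 and 0.05 rad, for 0.1 s (value of joint lid between 0.05 and 0.35 rad and velocity of joint lid above -0.6 rad/s and contact force between the fingers and lid above 0.1 N), for 0.1 s.
3. the lid is shut (below 0.025 rad) (value of joint lid below 0.025 rad), for 0.2 s.
At the end, for the whole second after the job is handed in: The lid is fully shut (joint below 0.025 rad, about 4 mm at the tab edge) and still, the robot is clear, and the five loose things are still and within 25 mm of where they started (value of joint lid below 0.025 rad and velocity of joint lid between -0.05 and 0.05 rad/s and not (distance of glue_tin from where it was at the start of the episode above 0.025 m) and not (distance of thread_spool from where it was at the start of the episode above 0.025 m) and not (distance of wax_block from where it was at the start of the episode above 0.025 m) and not (distance of punch_in_case from where it was at the start of the episode above 0.025 m) and not (distance of awl_in_case from where it was at the start of the episode above 0.025 m) and linear speed of each of glue_tin, thread_spool, wax_block, punch_in_case, awl_in_case below 0.02 m/s); the robot touches nothing.
It fails at once if the lid drops or slams: it falls faster than 0.8 rad/s between 0.6 rad and 0.04 rad (the last 6 mm) (velocity of joint lid below -0.8 rad/s and value of joint lid between 0.04 and 0.6 rad).
It fails at once if the lid is gripped or forced: fingers press on it with more than 25 N (both sides of a pinch add up) (contact force between the fingers and lid above 25 N).
It fails at once if one of the loose things is moved more than 25 mm (distance of any of glue_tin, thread_spool, wax_block, punch_in_case, awl_in_case from where it was at the start of the episode above 0.025 m).
It fails at once if the glue tin or the spool is tipped (angle between any of glue_tin, thread_spool's own z axis and vertical above 0.3 rad).
It also fails if it takes over 51 s, if anything falls off the work surface, if the arm or the gripper's body presses on something with over 40 N, if the wrist force passes 120 N, or if a joint passes its speed limit or range.

### The arm

A 6-joint arm with a two-finger parallel gripper is mounted at the origin on a cart in front of the work surface, level with it; the furniture and walls round the work are solid. World frame = base frame: x ahead of the robot, y to its left, z up, the work surface at z = 0. Lengths are in m, angles in degrees, forces in N, time in s.
With the tool pointing down it reaches from about 0.4 to 0.825 m from the base axis. Payload 7 kg.
Tool frame: the origin (TCP) lies between the finger pads; the fingertips stand ctrl.nose_length ahead of it and the grasp point (between the pads) lies 2 mm behind it (ctrl.nose_length is the distance from the TCP to the fingertips, in m); z points along the fingers, y is the line along which they close (so a half turn about z gives the same grasp; the last joint's range is limited). The gripper opens to 88 mm and grips with 3 to 60 N. Pads are 19 mm wide; open, the fingers measure 130 mm over their backs; the gripper's body (78 mm by 193 mm) begins 47 mm behind the grasp point.
Start: joints at [-53.394, 20.546, 0.682, 0, -70.136, -16.507], TCP at [0.232, -0.634, 0.244] pointing down, gripper open.
Joint ranges: [-176.03, 176.03], [-82.01, 121.73], [-58.28, 71.71], [-173.87, 95.51], [-174.79, -0.11], [-173.66, 173.66]. Speed limits (degrees/s): [136.94, 136.94, 172.46, 180, 180, 180].

### API

Orientations are given as [roll, pitch, yaw] about the fixed x, y, z axes, in that order (R = Rz(yaw) Ry(pitch) Rx(roll)).
In Python, from plant import ctrl gives the robot as it stands.
- The arm moves only by the tool apply_moves, never from a script. Its argument "commands" is a list of rows, each a list of 3 entries, a list of its own where there are three numbers: the shift along the world's x, y, z in cm, then the turn about the world's z in rad, then the closure, from 0 (fully open) to 1 (shut). In form: [[[x, y, z], turn, jaw], ...]. A call has 1 to 20 rows; each row is the pose to reach, as a shift and turn from the pose commanded when the call began; what a row does not reach only later rows make up. A row lasts 1/12 s, in which the tool goes at most 41.7 mm and 7.16 degrees, less where a joint would pass 70% of its speed; a pose out of reach is approached as far as the arm can. A call with a gripper value outside its range is refused whole. The fingers move at their own pace and stop on an object; the grip force is fixed at half the most. Time passes only in rows, so rows that repeat a pose let the fingers close. It gives the time, the measured TCP pose, the force, the opening and the grip force at its end, in the units of the state.
- ctrl.get_obs(): the state, without advancing time (a new reading comes with each control period).
- ctrl.snapshot(name): name is "scene" or "side" or "wrist"; returns a dict with "img" (420x560x3 uint8, red, green, blue), "fx", "fy", "cx", "cy" (pixels), "T" (4x4, takes a point from camera to world coordinates). Camera axes: x right, y up, looking along -z (the intrinsics and any distortion apply to the point x, -y, -z); pixel columns grow to the right and rows downward; lengths in m; the calibration is good to about 2 mm. A picture is of the moment at which its call begins. There is no depth.
- ctrl.close_job(): hands the job in; it is judged then, once.
Trained networks look in a picture, given as the dict that the camera call returned (one of the last four; its "shot" number tells which), for a name from the list of things; names that differ only in an ending like _2 or _b are one class to them, and where a whole thing is asked for, a point or a joint stands for the part that bears it (a point fixed in the world has none). Each returns a list of dicts, best first, with "score" (0 to 1); they miss things now and then, are a little off and sometimes report something else, mostly with a low value. They report only what shows in the picture. A call takes as long as a camera call.
- ctrl.search_frame(picture, target): "at" ([column, row] in pixels, amid what is visible of it).
- ctrl.spot_point(picture, target): "at" ([column, row] in pixels: a listed point, or the origin of a listed thing).
The state is a dict: "clock": time; "joint_pos": joint angles; "qvel": joint speeds; "tau": joint torques, N m; "tool_pos": TCP position; "orientation": TCP orientation; "force": force on the tool from outside, world axes, zero at the start; "moment": the same for the moment, N m; "opening": finger opening in m; "gripper_force": force on a finger pad.
Only numpy, scipy, OpenCV 4.12 (cv2) and the standard library are available. Lean on these libraries where they do the work, as an engineer would, in place of code of your own. Each camera call takes 0.05 s, during which the arm holds its last target. There are 200 camera calls.

## Working session

There is one attempt and no reset: what is moved stays moved. The work goes in short steps, Python scripts to look and compute and a tool call to move; the robot and the scene stay as the last step left them, time stands still between calls to the robot, and variables do not carry over. Pictures are saved under pics/ and viewed, at most 10 in all, crops included, and the job is handed in when it is done.

Besides the shell and the picture viewer there is one more tool, called after ">>>" by a JSON object that holds its "api" and its "payload", one argument or row to a line. apply_moves: Moves the arm, as the interface text tells. Its arguments: {"type":"object","properties":{"commands":{"type":"array"}},"required":["commands"]}

```bash
mkdir -p pics
cat > h.py <<'E'
import numpy as np, cv2
from plant import ctrl
def ray(s,p):
    T=np.array(s["T"]); d=np.array([(p[0]-s["cx"])/s["fx"],-(p[1]-s["cy"])/s["fy"],-1.])
    d=T[:3,:3]@d; return T[:3,3],d/np.linalg.norm(d)
def onz(s,p,z):
    o,d=ray(s,p); return o+d*(z-o[2])/d[2]
def proj(s,P):
    T=np.array(s["T"]); c=T[:3,:3].T@(np.array(P)-T[:3,3]); return np.array([s["cx"]+s["fx"]*c[0]/-c[2], s["cy"]-s["fy"]*c[1]/-c[2]])
def tri(obs):
    A=np.zeros((3,3));b=np.zeros(3)
    for o,d in obs:
        M=np.eye(3)-np.outer(d,d);A+=M;b+=M@o
    return np.linalg.solve(A,b)
E
python3 - <<'E'
from h import *
np.set_printoptions(precision=4,suppress=True)
print(ctrl.nose_length, ctrl.get_obs())
S={}
for n in("scene","side"):
    s=S[n]=ctrl.snapshot(n); cv2.imwrite(f"pics/{n}0.png",s["img"][:,:,::-1]); print(n,[k for k in s],np.array(s["T"])[:3,3])
R={}
for t in("case","hinge_mid","tab_edge","glue_tin","thread_spool","wax_block","punch_in_case","awl_in_case"):
    for n in S:
        r=ctrl.spot_point(S[n],t)[:2]
        print(t,n,[(x["at"],round(x["score"],2)) for x in r])
        if r: R[t,n]=r[0]["at"]
    if (t,"scene") in R and (t,"side") in R: print("   tri",tri([ray(S[n],R[t,n]) for n in S]))
    elif (t,"scene") in R: print("  z0",onz(S["scene"],R[t,"scene"],0))
E
```

```text
0.017 {'clock': 0.0, 'joint_pos': array([-53.3932,  20.5902,   0.6352,  -0.02  , -70.1351, -16.5076]), 'qvel': array([-0.0298, -0.0118, -0.0854,  0.0201,  0.0965,  0.0292]), 'tau': array([  0.0023, -58.2724,  29.3051,   6.9972,   0.0069,  -0.0001]), 'tool_pos': array([ 0.2318, -0.6335,  0.2426]), 'orientation': array([ 179.9083,   -0.0076, -159.9075]), 'force': array([-0.4801,  0.0387, -1.0287]), 'moment': array([-0.012 ,  0.049 , -0.0034]), 'gripper_force': 0.0, 'opening': 0.08758663977982943}
scene ['img', 'fx', 'fy', 'cx', 'cy', 'T', 'shot'] [-0.2386 -0.7963  0.5191]
side ['img', 'fx', 'fy', 'cx', 'cy', 'T', 'shot'] [0.3701 0.2546 0.7894]
case scene [([320.0, 264.4], 0.96)]
case side [([274.7, 207.2], 0.92)]
   tri [ 0.5064 -0.3477 -0.013 ]
hinge_mid scene [([342.5, 206.7], 0.82)]
hinge_mid side [([251.6, 167.8], 0.7)]
   tri [ 0.5668 -0.3628  0.1063]
tab_edge scene [([358.2, 131.3], 0.79), ([326.6, 229.0], 0.66)]
tab_edge side [([233.1, 106.8], 0.64)]
   tri [ 0.6007 -0.3741  0.2682]
glue_tin scene [([377.9, 297.3], 0.84)]
glue_tin side [([304.8, 166.3], 0.6)]
   tri [ 0.4571 -0.5064 -0.0082]
thread_spool scene []
thread_spool side [([240.2, 242.6], 0.78)]
wax_block scene [([229.6, 249.5], 0.74)]
wax_block side [([291.0, 273.6], 0.55)]
   tri [ 0.4251 -0.1596  0.0019]
punch_in_case scene []
punch_in_case side [([285.1, 194.4], 0.55), ([288.0, 273.6], 0.38)]
awl_in_case scene [([321.7, 228.1], 0.54)]
awl_in_case side [([267.0, 190.3], 0.74), ([307.9, 164.3], 0.6)]
   tri [ 0.524  -0.3372  0.0646]
```

View pics/scene0.png

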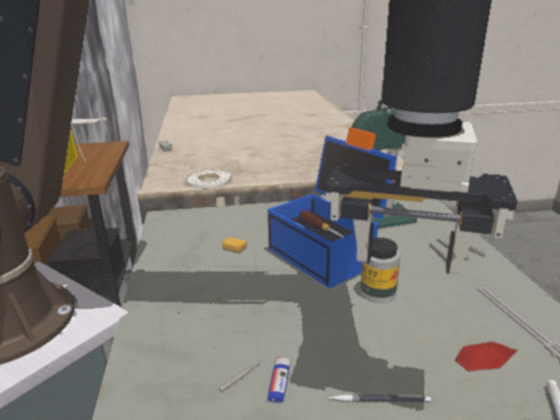

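View pics/side0.png

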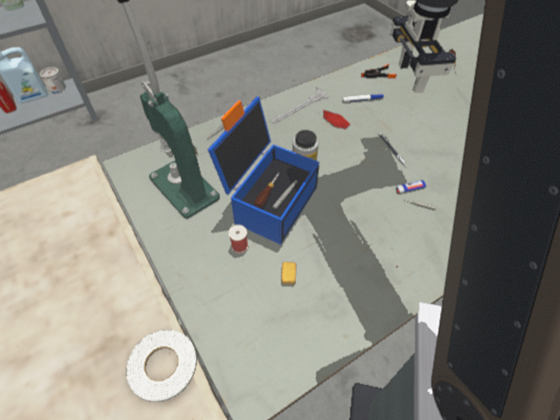

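The scene view shows the case, centred near (320,230), with the tab at (358,135), the tin at (380,270) and a green press behind the lid. The side view shows the lid tab at (233,115), the spool at (239,238), the wax block at (289,272) and the press at (175,150), close behind the lid. Next I'll fit the case yaw and locate the press.

```bash
cat > fit.py <<'E'
from h import *
from scipy.optimize import least_squares
def pts(q,th=1.8):
    x,y,a=q; R=np.array([[np.cos(a),-np.sin(a),0],[np.sin(a),np.cos(a),0],[0,0,1]])
    L=lambda r,yy,t=0:np.array([.068-r*np.cos(th)+t*np.sin(th),yy,.107+r*np.sin(th)+t*np.cos(th)])
    d={"case":(0,0,0),"hinge_mid":(.068,0,.107),"tab_edge":L(.165,0)}
    for i,(u,v) in enumerate([(-1,-1),(-1,1),(1,1),(1,-1)]):
        d[f"t{i}"]=(u*.065,v*.1,.106); d[f"b{i}"]=(u*.065,v*.1,0)
    for i,(r,yy) in enumerate([(0,-.1),(.135,-.1),(.135,-.035),(.165,-.035),(.165,.035),(.135,.035),(.135,.1),(0,.1)]): d[f"l{i}"]=L(r,yy)
    return {k:R@np.array(p)+[x,y,0] for k,p in d.items()}
E
python3 - <<'E'
from fit import *
np.set_printoptions(precision=4,suppress=True)
S={n:ctrl.snapshot(n) for n in("scene","side")}
O=[]
for n in S:
    for t in("case","hinge_mid","tab_edge"):
        O.append((n,t,ctrl.spot_point(S[n],t)[0]["at"]))
O+=[("side","b1",(279,238)),("side","t0",(319,167)),("side","b0",(317,187))]
f=lambda q:np.concatenate([proj(S[n],pts(q)[t])-p for n,t,p in O])
r=least_squares(f,[.506,-.348,-.25],loss="soft_l1"); print(r.x,np.degrees(r.x[2])); print(f(r.x).reshape(-1,2)); print({k:v for k,v in pts(r.x).items() if k in("hinge_mid","tab_edge")})
np.save("q.npy",r.x)
im=[]
for n,(c0,r0,w,h) in {"scene":(250,100,160,200),"side":(120,0,210,260)}.items():
    I=cv2.resize(S[n]["img"][r0:r0+h,c0:c0+w,::-1],None,fx=600/h*.99,fy=600/h*.99,interpolation=cv2.INTER_CUBIC); k=600/h*.99
    P={a:tuple(int(v) for v in (proj(S[n],b)-[c0,r0]+.5)*k) for a,b in pts(r.x).items()}
    for a in ("t","b"):
        for i in range(4): cv2.line(I,P[f"{a}{i}"],P[f"{a}{(i+1)%4}"],(0,255,255),1)
    for i in range(8): cv2.line(I,P[f"l{i}"],P[f"l{(i+1)%8}"],(0,255,0),1)
    im.append(I[:,:400])
h=min(i.shape[0] for i in im); cv2.imwrite("pics/fit1.png",np.hstack([i[:h] for i in im]))
for p in [(150,178),(188,214),(218,195),(180,165)]: print("base",p,onz(S["side"],p,0))
E
```

```text
[ 0.5014 -0.3417 -0.3144] -18.01241867364661
[[  1.9435  -1.429 ]
 [ -0.5063  -0.2686]
 [  0.0853  -0.3997]
 [  1.8835  -1.1558]
 [-22.4217 -41.0315]
 [  0.0596   1.6054]
 [ -0.0921   9.0368]
 [  1.8313  -4.0031]
 [  0.2112   4.1991]]
{'hinge_mid': array([ 0.5661, -0.3627,  0.107 ]), 'tab_edge': array([ 0.6017, -0.3743,  0.2677])}
base (150, 178) [ 0.8569 -0.3646  0.    ]
base (188, 214) [ 0.7142 -0.2721  0.    ]
base (218, 195) [ 0.6596 -0.3476  0.    ]
base (180, 165) [ 0.7956 -0.4279  0.    ]
```

View pics/fit1.png

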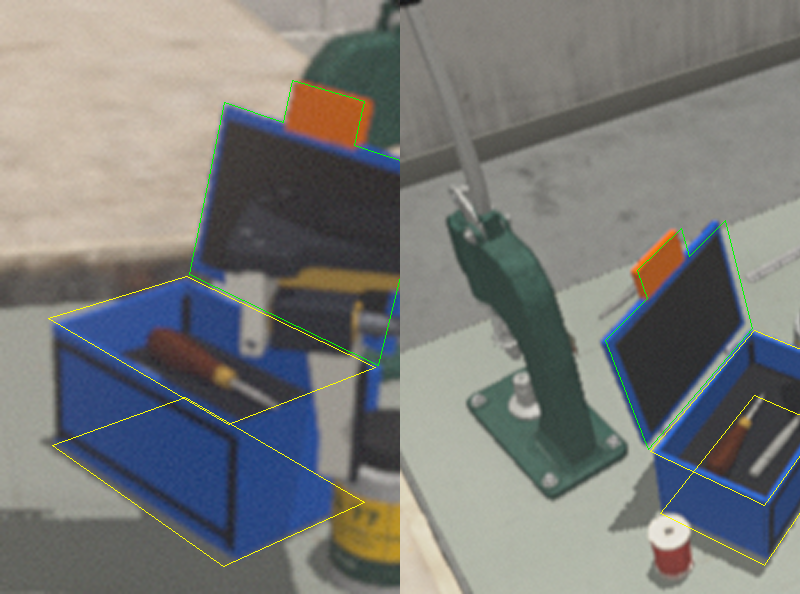

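Run:
```python
from fit import *
np.set_printoptions(precision=4,suppress=True)
S={n:ctrl.snapshot(n) for n in("scene","side")}
a=[("l6",225,102),("l4",291,82),("l3",371,99),("t0",237,432),("b0",235,563),("l7",190,277),("t1",53,322)]
b=[("l6",604,341),("l1",720,222),("l7",650,448),("l0",752,332),("t1",768,500),("b1",766,563),("l4",636,276),("l3",681,232)]
O=[("scene",t,np.array([x/2.97+250-.5,y/2.97+100-.5])) for t,x,y in a]+[("side",t,np.array([(x-400)/2.285+120-.5,y/2.285-.5])) for t,x,y in b]
f=lambda q:np.concatenate([proj(S[n],pts(q[:3],q[3])[t])-p for n,t,p in O])
r=least_squares(f,[.506,-.348,-.25,1.8],loss="soft_l1"); print(r.x,np.degrees(r.x[2]))
for o,e in zip(O,f(r.x).reshape(-1,2)): print(o[0],o[1],e)
P=pts(r.x[:3]); print(P["hinge_mid"],P["tab_edge"],P["l3"],P["l4"]); np.save("q.npy",r.x[:3])
# press: head top/front in side crop, at several assumed y planes
for nm,p in {"head_top":(470,213),"head_front":(540,270),"col_back":(450,240)}.items():
    s=S["side"];o,d=ray(s,((p[0]-400)/2.285+120,p[1]/2.285))
    for x in (.68,.72,.76,.8): print(nm,x,o+d*(x-o[0])/d[0])
```

```text
[ 0.5022 -0.3447 -0.2892  1.8052] -16.57120538456169
scene l6 [-0.2577  0.3497]
scene l4 [ 1.0717 -0.584 ]
scene l3 [-1.034   0.5966]
scene t0 [ 0.2944 -2.3351]
scene b0 [-0.6745  1.4352]
scene l7 [-0.0502 -0.6801]
scene t1 [-0.771  -0.3874]
side l6 [0.5816 0.0369]
side l1 [ 0.4215 -1.3234]
side l7 [-0.2155  0.4988]
side l0 [-1.1878 -2.2256]
side t1 [-0.0612  1.2733]
side b1 [ 0.4291 -0.0325]
side l4 [ 0.2215 -2.481 ]
side l3 [-1.1908 -1.785 ]
[ 0.5674 -0.3641  0.107 ] [ 0.6033 -0.3748  0.2677] [ 0.5933 -0.4083  0.2677] [ 0.6133 -0.3412  0.2677]
head_top 0.68 [ 0.68   -0.2159  0.4059]
head_top 0.72 [ 0.72   -0.2767  0.3564]
head_top 0.76 [ 0.76   -0.3374  0.3069]
head_top 0.8 [ 0.8    -0.3981  0.2574]
head_front 0.68 [ 0.68   -0.2919  0.2945]
head_front 0.72 [ 0.72   -0.3625  0.2306]
head_front 0.76 [ 0.76   -0.433   0.1667]
head_front 0.8 [ 0.8    -0.5036  0.1029]
col_back 0.68 [ 0.68   -0.1837  0.4071]
col_back 0.72 [ 0.72   -0.2402  0.3578]
col_back 0.76 [ 0.76   -0.2968  0.3084]
col_back 0.8 [ 0.8    -0.3534  0.2591]
```

>>> {"api": "apply_moves", "payload": {
  "commands": [
    [[0, 0, 4], 0, 0],
    [[0, 0, 8], -0.05, 0],
    [[2, 1, 11], -0.1, 0],
    [[5, 2.5, 11], -0.15, 0],
    [[8, 4, 11], -0.2, 0],
    [[11, 5.6, 11], -0.25, 0],
    [[14, 7.1, 11], -0.3, 0],
    [[17, 8.6, 11], -0.35, 0],
    [[20, 10.1, 11], -0.4, 0],
    [[23, 11.7, 11], -0.45, 0],
    [[26, 13.2, 11], -0.5, 0],
    [[29, 14.7, 11], -0.55, 0],
    [[32, 16.2, 11], -0.6, 0],
    [[35, 17.7, 11], -0.638, 0],
    [[37.5, 19, 11], -0.638, 0],
    [[39, 19.7, 11], -0.638, 0],
    [[39.5, 20, 11], -0.638, 0],
    [[39.5, 20, 11], -0.638, 0]
  ]
}}

```text
clock: 2.9
tool_pos: [0.628, -0.433, 0.3526]
orientation: [180.0, -0.1, 163.6]
force: [-0.5, -0.3, 0.1]
opening: 0.0878
gripper_force: 0.0
```

```bash
cat > st.py <<'E'
from fit import *
np.set_printoptions(precision=4,suppress=True)
q=np.load("q.npy"); c,s_=np.cos(q[2]),np.sin(q[2])
def st():
    o=ctrl.get_obs(); d=o["tool_pos"]-[q[0],q[1],0]; f=o["force"]
    print("t",round(o["clock"],2),"case",np.round([c*d[0]+s_*d[1],-s_*d[0]+c*d[1],d[2]-.017],4),"F case",np.round([c*f[0]+s_*f[1],-s_*f[0]+c*f[1],f[2]],2),"ori",np.round(o["orientation"],1),"w",np.round(o["tool_pos"],4))
E
python3 - <<'E'
from st import *
st()
S=[ctrl.snapshot(n) for n in("side","scene","wrist")]
cv2.imwrite("pics/m1.png",np.hstack([cv2.resize(S[0]["img"][0:260,100:380],(420,390)),cv2.resize(S[2]["img"],(380,390))])[:,:,::-1])
E
```

```text
t 2.9 case [ 0.1457 -0.0488  0.3356] F case [-0.39 -0.4   0.12] ori [180.   -0.1 163.6] w [ 0.628  -0.433   0.3526]
```

View pics/m1.png

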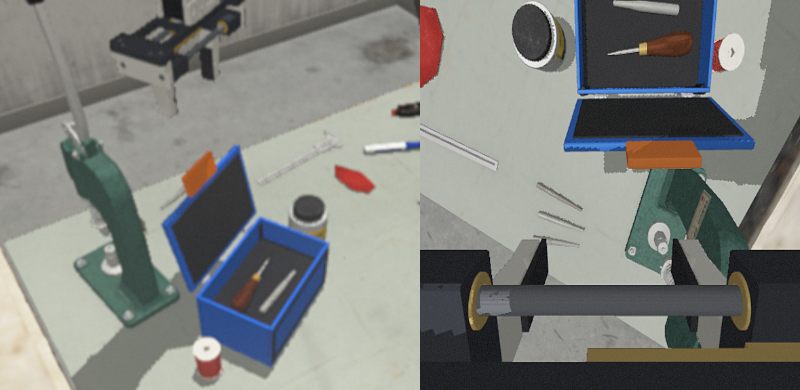

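The side view shows the gripper above and behind the lid. The wrist view has the tab at (665,155) and the press under the +y finger near (690,250). I'll check how high the press is before lowering the gripper.

Run:
```python
from st import *
a=ctrl.snapshot("scene");b=ctrl.snapshot("side")
A=cv2.resize(a["img"][60:200,300:440],(560,560),interpolation=cv2.INTER_CUBIC)
g=[]
for n,s in(("scene",a),("side",b)):
    h=cv2.cvtColor(s["img"],cv2.COLOR_RGB2HSV); m=cv2.inRange(h,(68,60,20),(92,255,160)); 
    k,l,stt,_=cv2.connectedComponentsWithStats(m); i=1+np.argmax(stt[1:,4]); print(n,stt[i]); ys,xs=np.where(l==i)
    for v in range(ys.min(),ys.max(),8): w=xs[ys==v]; print(v,w.min(),w.max(),end="; ") if len(w) else 0
    print()
cv2.imwrite("pics/m2.png",A[:,:,::-1])
# planned finger/body in case coords -> draw
```

```text
scene [359 109  50  40 746]
109 384 385; 117 366 407; 125 371 408; 133 382 407; 141 376 404; 
side [ 154   93   59  106 1130]
93 159 161; 101 159 167; 109 155 175; 117 163 180; 125 167 184; 133 174 187; 141 177 189; 149 182 192; 157 183 194; 165 186 186; 173 188 198; 181 192 205; 189 196 212; 197 196 196;
```

View pics/m2.png

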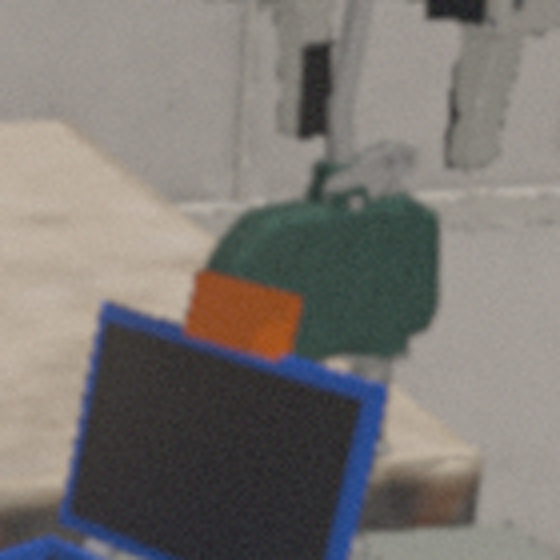

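Run:
```python
from st import *
a=ctrl.snapshot("scene");b=ctrl.snapshot("side")
for n,p,r in(("head_end",(409,112),(144,99)),("top_rear",(367,112),(170,103)),("col",(352,128),(183,130)),("col2",(352,128),(178,115))):
    x=tri([ray(a,p),ray(b,r)]); d=x-[q[0],q[1],0]; print(n,x,"case",c*d[0]+s_*d[1],-s_*d[0]+c*d[1], proj(a,x)-p,proj(b,x)-r)
```

```text
head_end [ 0.8147 -0.3879  0.2578] case 0.3117954652284832 0.04767315123465429 [-2.4541  3.163 ] [-1.5368 -4.0851]
top_rear [ 0.7201 -0.3349  0.2829] case 0.2060482841405684 0.07153240277777588 [ 2.0079 -2.6275] [1.4028 3.4674]
col [ 0.6925 -0.3102  0.2441] case 0.17252972427944469 0.08733863969221603 [ 0.6112 -0.7094] [0.42   0.9558]
col2 [ 0.6968 -0.3183  0.2571] case 0.17898916035104334 0.08078042867573884 [ 4.9916 -6.2407] [3.6701 8.2227]
```

>>> {"api": "apply_moves", "payload": {
  "commands": [
    [[0, 0, -3], 0, 0],
    [[0, 0, -6], 0, 0],
    [[0, 0, -8.3], 0, 0],
    [[0, 0, -8.3], 0, 0],
    [[-0.5, 0.15, -8.3], 0, 0],
    [[-1, 0.3, -8.3], 0, 0],
    [[-1.2, 0.36, -8.3], 0, 0],
    [[-1.2, 0.36, -8.3], 0, 0],
    [[-1.2, 0.36, -8.3], 0, 0]
  ]
}}

```text
clock: 4.0
tool_pos: [0.6151, -0.4305, 0.2725]
orientation: [-180.0, 0.2, 163.5]
force: [0.6, -0.1, -0.6]
opening: 0.0874
gripper_force: 0.0
```

```bash
cat >> st.py <<'E'
from scipy.optimize import minimize_scalar
def lid():
    E=[]
    for n in("scene","side"):
        s=ctrl.snapshot(n); r=[x for x in ctrl.spot_point(s,"tab_edge")]
        for x in r[:2]:
            g=lambda t:np.linalg.norm(proj(s,pts(q,t)["tab_edge"])-x["at"])
            m=min((minimize_scalar(g,bounds=bb,method="bounded") for bb in((0,.9),(.9,1.9))),key=lambda m:m.fun); E.append((n,round(m.x,3),"res",round(m.fun,1),"sc",round(x["score"],2)))
    print("lid",E)
E
python3 -c "
from st import *
st();lid()"
```

```text
t 4.0 case [ 0.1327 -0.0501  0.2555] F case [ 0.62  0.06 -0.61] ori [-180.     0.2  163.5] w [ 0.6151 -0.4305  0.2725]
lid [('scene', np.float64(1.813), 'res', np.float64(1.4), 'sc', 0.64), ('side', np.float64(1.791), 'res', np.float64(1.8), 'sc', 0.7)]
```

>>> {"api": "apply_moves", "payload": {
  "commands": [
    [[0, 0, -0.5], 0, 0],
    [[-0.5, 0.15, -0.5], 0, 0],
    [[-1, 0.3, -0.5], 0, 0],
    [[-1.4, 0.42, -0.5], 0, 0],
    [[-1.8, 0.54, -0.5], 0, 0],
    [[-2.2, 0.65, -0.5], 0, 0],
    [[-2.6, 0.77, -0.5], 0, 0],
    [[-3, 0.89, -0.5], 0, 0],
    [[-3.3, 0.98, -0.5], 0, 0],
    [[-3.5, 1.04, -0.5], 0, 0],
    [[-3.5, 1.04, -0.5], 0, 0],
    [[-3.5, 1.04, -0.5], 0, 0]
  ]
}}

```text
clock: 5.2
tool_pos: [0.5799, -0.4198, 0.2656]
orientation: [-180.0, 0.0, 163.5]
force: [1.2, 0.0, 0.2]
opening: 0.0878
gripper_force: 0.0
```

```bash
python3 -c "
from st import *
st();lid()"
```

```text
t 5.2 case [ 0.0958 -0.0499  0.2486] F case [1.1  0.35 0.16] ori [-180.     0.   163.5] w [ 0.5799 -0.4198  0.2656]
lid [('scene', np.float64(1.581), 'res', np.float64(3.9), 'sc', 0.68), ('side', np.float64(1.647), 'res', np.float64(0.5), 'sc', 0.92)]
```

>>> {"api": "apply_moves", "payload": {
  "commands": [
    [[-0.38, 0.11, 0], 0, 0],
    [[-0.77, 0.23, 0], 0, 0],
    [[-1.15, 0.34, 0], 0, 0],
    [[-1.53, 0.46, 0], 0, 0],
    [[-1.92, 0.57, 0], 0, 0],
    [[-2.3, 0.68, 0], 0, 0],
    [[-2.68, 0.8, 0], 0, 0],
    [[-3.07, 0.91, 0], 0, 0],
    [[-3.07, 0.91, 3.9], 0, 0],
    [[-3.83, 1.14, 4.3], 0, 0],
    [[-7.66, 2.28, 4.3], 0, 0],
    [[-11.5, 3.42, 4.3], 0, 0],
    [[-12.45, 3.7, 1.0], 0, 0],
    [[-12.45, 3.7, -2.6], 0, 0],
    [[-12.45, 3.7, -2.6], 0, 0],
    [[-12.45, 3.7, -2.6], 0, 0]
  ]
}}

```text
clock: 6.73
tool_pos: [0.4546, -0.3827, 0.2393]
orientation: [-180.0, -0.2, 163.6]
force: [-0.1, -1.0, 1.6]
opening: 0.0877
gripper_force: 0.0
```

```bash
python3 -c "
from st import *
st();lid();st()"
```

```text
t 6.73 case [-0.0348 -0.0501  0.2223] F case [ 0.22 -1.    1.62] ori [-180.    -0.2  163.6] w [ 0.4546 -0.3827  0.2393]
lid [('scene', np.float64(1.233), 'res', np.float64(1.1), 'sc', 0.79), ('side', np.float64(1.207), 'res', np.float64(1.1), 'sc', 0.94)]
t 6.93 case [-0.0324 -0.0502  0.2246] F case [-0.74  0.61 -0.07] ori [-179.9    0.2  163.6] w [ 0.4568 -0.3836  0.2416]
```

>>> {"api": "apply_moves", "payload": {
  "commands": [
    [[0, 0, 0], 0, 0],
    [[0, 0, 0], 0, 0],
    [[0, 0, 0], 0, 0],
    [[0, 0, 0], 0, 0],
    [[0, 0, 0], 0, 0],
    [[0, 0, 0], 0, 0],
    [[0, 0, 0], 0, 0],
    [[0, 0, 0], 0, 0]
  ]
}}

```text
clock: 7.6
tool_pos: [0.4553, -0.3829, 0.2395]
orientation: [180.0, -0.0, 163.5]
force: [-1.1, 0.6, -0.1]
opening: 0.0872
gripper_force: 0.2
```

```bash
python3 -c "
from st import *
st();lid();st();lid();st()
s=ctrl.snapshot('side');w=ctrl.snapshot('scene')
cv2.imwrite('pics/m3.png',np.hstack([cv2.resize(s['img'][40:260,160:380],(400,400)),cv2.resize(w['img'][80:300,220:440],(400,400))])[:,:,::-1])"
```

```text
t 7.6 case [-0.0341 -0.05    0.2225] F case [-1.2   0.31 -0.14] ori [180.   -0.  163.5] w [ 0.4553 -0.3829  0.2395]
lid [('scene', np.float64(0.958), 'res', np.float64(2.1), 'sc', 0.79), ('side', np.float64(0.991), 'res', np.float64(0.9), 'sc', 0.65)]
t 7.8 case [-0.034  -0.05    0.2226] F case [-0.78 -0.61 -0.81] ori [-180.    -0.   163.5] w [ 0.4554 -0.3829  0.2396]
lid [('scene', np.float64(0.977), 'res', np.float64(0.1), 'sc', 0.74), ('side', np.float64(0.988), 'res', np.float64(2.8), 'sc', 0.77)]
t 8.0 case [-0.034  -0.0499  0.2226] F case [-0.49 -0.52 -0.29] ori [-180.    -0.   163.5] w [ 0.4554 -0.3829  0.2396]
```

View pics/m3.png

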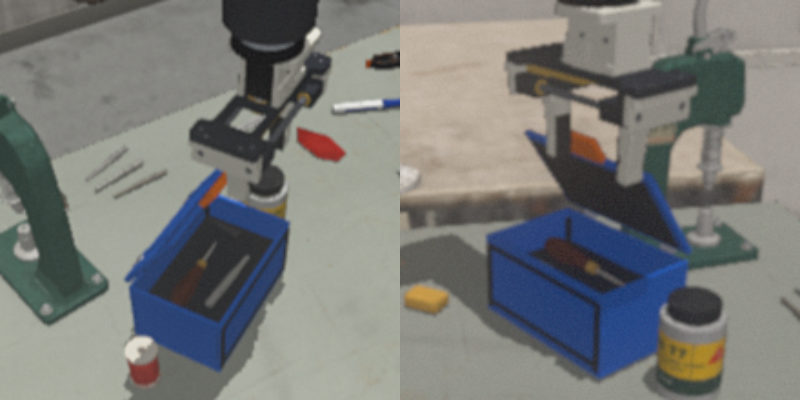

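>>> {"api": "apply_moves", "payload": {
  "commands": [
    [[-0.26, 0.08, -0.2], 0, 0],
    [[-0.51, 0.15, -0.39], 0, 0],
    [[-0.77, 0.23, -0.58], 0, 0],
    [[-1.03, 0.3, -0.78], 0, 0],
    [[-1.32, 0.39, -1.05], 0, 0],
    [[-1.62, 0.48, -1.32], 0, 0],
    [[-1.92, 0.57, -1.6], 0, 0],
    [[-2.21, 0.66, -1.87], 0, 0],
    [[-2.48, 0.74, -2.17], 0, 0],
    [[-2.75, 0.82, -2.47], 0, 0],
    [[-3.02, 0.9, -2.77], 0, 0],
    [[-3.29, 0.98, -3.07], 0, 0],
    [[-3.53, 1.05, -3.4], 0, 0],
    [[-3.76, 1.12, -3.73], 0, 0],
    [[-4.0, 1.19, -4.06], 0, 0],
    [[-4.24, 1.26, -4.39], 0, 0],
    [[-4.46, 1.33, -4.75], 0, 0],
    [[-4.68, 1.39, -5.1], 0, 0],
    [[-4.68, 1.39, -5.1], 0, 0]
  ]
}}

```text
clock: 9.68
tool_pos: [0.4079, -0.3686, 0.1877]
orientation: [180.0, -0.1, 163.5]
force: [-0.9, 0.1, 0.1]
opening: 0.0878
gripper_force: 0.3
```

```bash
python3 -c "
from st import *
st();lid();st();lid();st()"
```

```text
t 9.68 case [-0.0836 -0.0498  0.1707] F case [-0.92 -0.2   0.14] ori [180.   -0.1 163.5] w [ 0.4079 -0.3686  0.1877]
lid [('side', np.float64(0.535), 'res', np.float64(1.9), 'sc', 0.87)]
t 9.88 case [-0.0828 -0.0499  0.1716] F case [-1.45  0.02  0.08] ori [180.   -0.  163.6] w [ 0.4086 -0.3689  0.1886]
lid [('scene', np.float64(0.525), 'res', np.float64(3.2), 'sc', 0.88), ('scene', np.float64(0.0), 'res', np.float64(49.9), 'sc', 0.59), ('side', np.float64(0.52), 'res', np.float64(0.1), 'sc', 0.96)]
t 10.08 case [-0.0828 -0.0499  0.1716] F case [-1.67  0.42  0.41] ori [180.   -0.  163.5] w [ 0.4087 -0.3689  0.1886]
```

>>> {"api": "apply_moves", "payload": {
  "commands": [
    [[-0.14, 0.04, -0.29], 0, 0],
    [[-0.3, 0.09, -0.57], 0, 0],
    [[-0.44, 0.13, -0.86], 0, 0],
    [[-0.57, 0.17, -1.16], 0, 0],
    [[-0.71, 0.21, -1.45], 0, 0],
    [[-0.84, 0.25, -1.75], 0, 0],
    [[-0.96, 0.28, -2.06], 0, 0],
    [[-1.07, 0.32, -2.36], 0, 0],
    [[-1.19, 0.35, -2.67], 0, 0],
    [[-1.29, 0.38, -2.98], 0, 0],
    [[-1.4, 0.42, -3.3], 0, 0],
    [[-1.49, 0.44, -3.61], 0, 0],
    [[-1.49, 0.44, -3.61], 0, 0]
  ]
}}

```text
clock: 11.17
tool_pos: [0.393, -0.3644, 0.1516]
orientation: [180.0, -0.1, 163.5]
force: [-4.7, 0.2, 1.2]
opening: 0.0878
gripper_force: 2.5
```

```bash
python3 -c "
from st import *
st();lid();st();lid();st()"
```

```text
t 11.17 case [-0.0991 -0.05    0.1346] F case [-4.53 -1.13  1.23] ori [180.   -0.1 163.5] w [ 0.393  -0.3644  0.1516]
lid [('scene', np.float64(0.291), 'res', np.float64(2.6), 'sc', 0.88), ('side', np.float64(0.324), 'res', np.float64(2.4), 'sc', 0.89)]
t 11.37 case [-0.0988 -0.05    0.1353] F case [-5.74  0.25  1.66] ori [180.   -0.1 163.5] w [ 0.3933 -0.3645  0.1523]
lid [('scene', np.float64(0.287), 'res', np.float64(1.6), 'sc', 0.73), ('side', np.float64(0.327), 'res', np.float64(0.0), 'sc', 0.7)]
t 11.57 case [-0.0988 -0.05    0.1353] F case [-5.15  0.16  1.4 ] ori [180.   -0.1 163.5] w [ 0.3933 -0.3644  0.1523]
```

>>> {"api": "apply_moves", "payload": {
  "commands": [
    [[-0.08, 0.02, -0.29], 0, 0],
    [[-0.16, 0.05, -0.58], 0, 0],
    [[-0.24, 0.07, -0.87], 0, 0],
    [[-0.3, 0.09, -1.14], 0, 0],
    [[-0.36, 0.11, -1.41], 0, 0],
    [[-0.41, 0.12, -1.68], 0, 0],
    [[-0.41, 0.12, -1.68], 0, 0]
  ]
}}

```text
clock: 12.15
tool_pos: [0.389, -0.3632, 0.135]
orientation: [180.0, -0.1, 163.5]
force: [-5.7, 0.4, -0.3]
opening: 0.0877
gripper_force: 2.7
```

```bash
python3 -c "
from st import *
st();lid();st()"
```

```text
t 12.15 case [-0.1033 -0.05    0.118 ] F case [-5.62 -1.23 -0.29] ori [180.   -0.1 163.5] w [ 0.389  -0.3632  0.135 ]
lid [('scene', np.float64(0.162), 'res', np.float64(4.3), 'sc', 0.98)]
t 12.35 case [-0.1031 -0.05    0.1185] F case [-5.19 -0.63 -1.11] ori [180.   -0.1 163.5] w [ 0.3891 -0.3632  0.1355]
```

>>> {"api": "apply_moves", "payload": {
  "commands": [
    [[-0.04, 0.01, -0.23], 0, 0],
    [[-0.08, 0.02, -0.46], 0, 0],
    [[-0.12, 0.03, -0.7], 0, 0],
    [[-0.15, 0.04, -0.93], 0, 0],
    [[-0.18, 0.05, -1.16], 0, 0],
    [[-0.2, 0.06, -1.4], 0, 0],
    [[-0.22, 0.07, -1.63], 0, 0],
    [[-0.22, 0.07, -1.63], 0, 0]
  ]
}}

```text
clock: 13.02
tool_pos: [0.3867, -0.3625, 0.1188]
orientation: [180.0, -0.1, 163.5]
force: [-6.8, 0.4, -0.5]
opening: 0.0878
gripper_force: 2.9
```

```bash
python3 -c "
from st import *
st();lid();st()"
```

```text
t 13.02 case [-0.1057 -0.05    0.1018] F case [-6.62 -1.56 -0.53] ori [180.   -0.1 163.5] w [ 0.3867 -0.3625  0.1188]
lid [('scene', np.float64(0.076), 'res', np.float64(3.9), 'sc', 0.69), ('side', np.float64(0.115), 'res', np.float64(3.5), 'sc', 0.96)]
t 13.22 case [-0.1056 -0.05    0.1021] F case [-5.77 -1.47  0.52] ori [180.   -0.1 163.5] w [ 0.3867 -0.3625  0.1191]
```

>>> {"api": "apply_moves", "payload": {
  "commands": [
    [[-0.02, 0.01, -0.2], 0, 0],
    [[-0.04, 0.01, -0.4], 0, 0],
    [[-0.05, 0.01, -0.6], 0, 0],
    [[-0.06, 0.02, -0.8], 0, 0],
    [[-0.07, 0.02, -1.0], 0, 0],
    [[-0.07, 0.02, -1.0], 0, 0]
  ]
}}

```text
clock: 13.72
tool_pos: [0.386, -0.3623, 0.1087]
orientation: [180.0, -0.1, 163.5]
force: [-6.5, 0.9, -0.1]
opening: 0.0878
gripper_force: 2.9
```

```bash
python3 -c "
from st import *
st();lid();st()"
```

```text
t 13.72 case [-0.1064 -0.05    0.0917] F case [-6.44 -0.98 -0.08] ori [180.   -0.1 163.5] w [ 0.386  -0.3623  0.1087]
lid [('scene', np.float64(0.003), 'res', np.float64(0.5), 'sc', 0.69), ('side', np.float64(0.076), 'res', np.float64(0.2), 'sc', 0.62)]
t 13.92 case [-0.1064 -0.05    0.092 ] F case [-6.09 -0.54 -0.37] ori [180.   -0.1 163.5] w [ 0.386  -0.3623  0.109 ]
```

Force is steady at about 6 N with the tab carried on the finger. I'll go on down through shut.

>>> {"api": "apply_moves", "payload": {
  "commands": [
    [[0, 0, -0.2], 0, 0],
    [[0, 0, -0.4], 0, 0],
    [[0, 0, -0.6], 0, 0],
    [[0, 0, -0.8], 0, 0],
    [[0, 0, -1.0], 0, 0],
    [[0, 0, -1.1], 0, 0],
    [[0, 0, -1.1], 0, 0]
  ]
}}

```text
clock: 14.5
tool_pos: [0.3858, -0.3623, 0.0984]
orientation: [-180.0, -0.1, 163.6]
force: [-8.8, 1.9, 3.7]
opening: 0.0875
gripper_force: 3.9
```

```bash
python3 -c "
from st import *
st();lid();st()
s=ctrl.snapshot('side');w=ctrl.snapshot('scene')
cv2.imwrite('pics/m4.png',np.hstack([cv2.resize(s['img'][100:260,200:360],(400,400)),cv2.resize(w['img'][150:310,240:400],(400,400))])[:,:,::-1])"
```

```text
t 14.5 case [-0.1066 -0.0501  0.0814] F case [-8.93 -0.69  3.71] ori [-180.    -0.1  163.6] w [ 0.3858 -0.3623  0.0984]
lid [('scene', np.float64(0.0), 'res', np.float64(3.7), 'sc', 0.66), ('side', np.float64(0.021), 'res', np.float64(1.7), 'sc', 0.85)]
t 14.7 case [-0.1066 -0.0501  0.0813] F case [-7.57 -0.33  3.29] ori [-180.    -0.1  163.6] w [ 0.3858 -0.3623  0.0983]
```

View pics/m4.png

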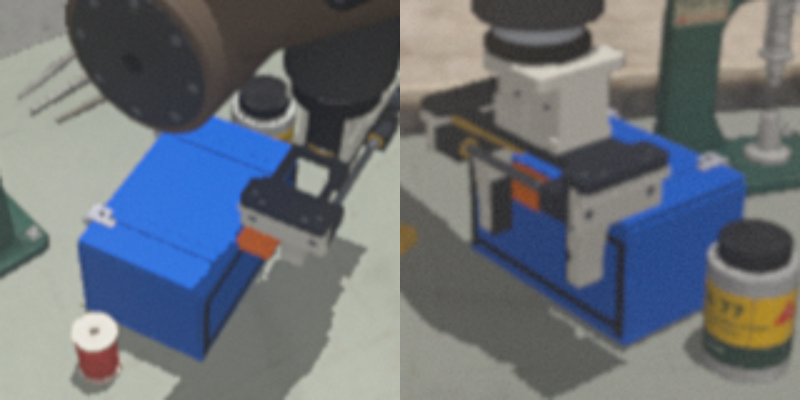

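Both views show the lid flat on the case, with the tab held against the finger. The upward force of about 3.5 N says it has bottomed. I'll back off and rise clear.

>>> {"api": "apply_moves", "payload": {
  "commands": [
    [[0, 0, 0], 0, 0],
    [[-0.3, 0.1, 0], 0, 0],
    [[-1, 0.3, 0], 0, 0],
    [[-2.5, 0.75, 0], 0, 0],
    [[-4, 1.2, 0], 0, 0],
    [[-4.5, 1.3, 2], 0, 0],
    [[-4.5, 1.3, 5], 0, 0],
    [[-4.5, 1.3, 8], 0, 0],
    [[-4.5, 1.3, 11], 0, 0],
    [[-4.5, 1.3, 12], 0, 0],
    [[-4.5, 1.3, 12], 0, 0],
    [[-4.5, 1.3, 12], 0, 0],
    [[-4.5, 1.3, 12], 0, 0]
  ]
}}

```text
clock: 15.88
tool_pos: [0.3415, -0.3492, 0.2176]
orientation: [180.0, -0.0, 163.5]
force: [-0.2, -1.5, -1.1]
opening: 0.0872
gripper_force: 0.0
```

```bash
python3 -c "
from st import *
st();lid();st()
s=ctrl.snapshot('side');w=ctrl.snapshot('scene')
cv2.imwrite('pics/m5.png',np.hstack([cv2.resize(s['img'][100:300,190:390],(400,400)),cv2.resize(w['img'][130:310,220:400],(400,400))])[:,:,::-1])"
```

```text
t 15.88 case [-0.1528 -0.0501  0.2006] F case [ 0.27 -1.51 -1.08] ori [180.   -0.  163.5] w [ 0.3415 -0.3492  0.2176]
lid [('scene', np.float64(0.0), 'res', np.float64(3.4), 'sc', 0.73), ('side', np.float64(0.054), 'res', np.float64(1.0), 'sc', 0.93)]
t 16.08 case [-0.1528 -0.0503  0.2003] F case [ 1.42  0.79 -0.13] ori [180.   -0.1 163.5] w [ 0.3414 -0.3493  0.2173]
```

View pics/m5.png

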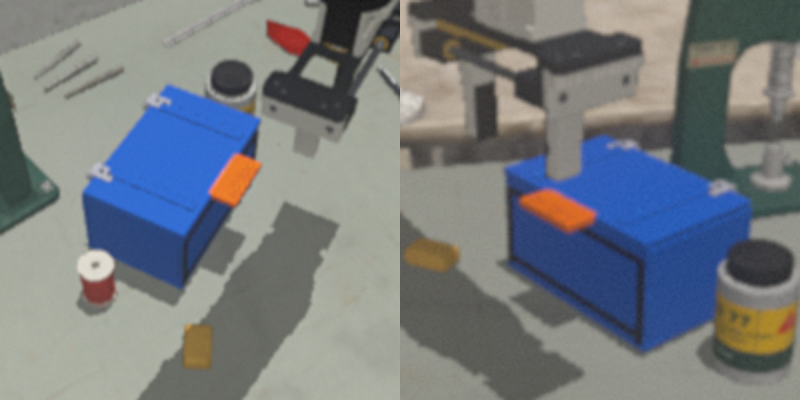

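The lid lies flat in both views, the tab is at (237,180) and (557,210), the bystanders are in place and the gripper is clear. I'll hand the job in.

```bash
python3 -c "
from plant import ctrl
print(ctrl.close_job())"
```

```text
the job is handed in; nothing more can be done
None
```

The lid was tipped, caught on one finger at about 1.0 rad, lowered by its tab until shut, and the arm moved clear; the job is handed in at about 16 s with no verdict shown, and the tin, spool and wax block look unmoved in the last pictures.

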